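Shut the demonstration stop valve with its key

TASK

Shut the demonstration stop valve on the workbench: take the yellow T-handled key out of the wooden rack, lower its blade fully home into the slot on top of the valve, then turn it clockwise (seen from above) as far as the valve will go. Leave the yellow key standing in the slot and let go; leave the blue key, which is too wide, in the rack.

Things in the scene. Friction and masses are not known exactly. Their poses are not given: they have to be found in the camera images.
- yellow_key: Loose steel key, yellow T handle, 92 mm tall, upright in the rack, blade 22 mm deep (lift 30 mm straight up to clear). Origin: centre of blade's underside; z up; x along blade and T bar; same if turned half round. Blade 38 (x) x 8 mm, z 0-34; T bar 80 (x) x 14 mm, z 78-92; hub under it 26 x 14 mm from z 62: grasp across this middle, 14 mm wide, from above, TCP at z 82. About 120 g.
- blue_key: Wrong key, stays put: same shape, height, origin and axes, blue handle, but its blade is 60 mm wide and does not fit. It stands in the other slot of the fixed wooden rack (90 x 200 x 32 mm), 110 mm beside the yellow one, T bars parallel; which key is in which slot varies.
- slot (a point): Centre of the slot's mouth in the flat top of a round steel plug (68 mm across, 80 mm above the bench) on a fixed brass valve with a grey base plate 110 x 170 mm. Turns with the plug: x along the slot, z up; same if turned half round. Slot 48 (x) x 16 mm, 26 mm deep, black floor, edges bevelled 4 mm. Key fully home: its origin 26 mm below this point, on the floor.
- plug (a joint): Turn of the plug about its upright axis, rad: 0 open, grows clockwise seen from above, stop at 1.05 (shut). Starts at 0 to 0.25 and stays where left (friction 0.1 N m). There is play: the key turns up to about 0.2 rad before the plug follows. A black nib on the plug's rim points to the white mark on the valve when open, to the red mark when shut.
Things that resemble listed ones, but are neither listed nor needed, are in the scene too. Leave any pink look-alike of the yellow_key alone.

How it is judged (in metres and radians):
On the way, in this order (a step that is already met when the one before it is completed fails the run):
1. the yellow key's blade is home in the slot while the valve is still open (z of yellow_key in the frame of slot below -0.02 m and horizontal distance between yellow_key and slot below 0.015 m and value of joint plug below 0.6 rad), for 0.1 s.
2. the valve is turned shut with the key home in the slot (value of joint plug above 0.8 rad and z of yellow_key in the frame of slot below -0.018 m and horizontal distance between yellow_key and slot below 0.015 m), for 0.1 s.
At the end, for the whole second after the job is handed in: The plug is turned past 0.8 rad (stop at 1.05), the yellow key stands in the slot at rest and let go, its foot at least 18 mm below the slot's mouth and within 15 mm of its centre, leaning less than 17 degrees, and the blue key is within 30 mm of where it stood (all of step 2 and angle between yellow_key's own z axis and vertical below 0.3 rad and linear speed of yellow_key below 0.02 m/s and distance of blue_key from where it was at the start of the episode below 0.03 m); the robot touches nothing.
It fails at once if the blue key is taken out or knocked away (distance of blue_key from where it was at the start of the episode above 0.03 m).
It also fails if it takes over 45 s, if anything falls off the work surface, if the arm or the gripper's body presses on something with over 40 N, if the wrist force passes 120 N, or if a joint passes its speed limit or range.

ROBOT

A 6-joint arm with a two-finger parallel gripper is mounted at the origin on a cart in front of the work surface, level with it; the furniture and walls round the work are solid. World frame = base frame: x ahead of the robot, y to its left, z up, the work surface at z = 0. Lengths are in m, angles in degrees, forces in N, time in s.
With the tool pointing down it reaches from about 0.4 to 0.825 m from the base axis. Payload 7 kg.
Tool frame: the origin (TCP) lies between the finger pads, 19 mm behind the fingertips; this is the grasp point; z points along the fingers, y is the line along which they close (so a half turn about z gives the same grasp; the last joint's range is limited). The gripper opens to 88 mm and grips with 3 to 60 N. Pads are 19 mm wide; open, the fingers measure 130 mm over their backs; the gripper's body (78 mm by 193 mm) begins 47 mm behind the grasp point.
Start: joints at [-51.159, 20.546, 0.682, 0, -70.136, -16.507], TCP at [0.256, -0.624, 0.245] pointing down, gripper open.
Joint ranges: [-176.03, 176.03], [-82.01, 121.73], [-58.28, 71.71], [-173.87, 95.51], [-174.79, -0.11], [-173.66, 173.66]. Speed limits (degrees/s): [136.94, 136.94, 172.46, 180, 180, 180].

INTERFACE

Orientations are given as [roll, pitch, yaw] about the fixed x, y, z axes, in that order (R = Rz(yaw) Ry(pitch) Rx(roll)).
In Python, from plant import get_obs, snapshot, camera_params, close_job, boxes_of, cut_out, landmark_of gives the robot as it stands.
- The arm moves only by the shell command python3 -m inch 'ROWS' [OPENING]. ROWS is text: rows parted by semicolons, each of 6 numbers parted by spaces: the shift along the tool's x, y, z in units of 30 cm (1.0 is 30 cm), then the turn, a rotation vector about the tool's x, y, z in units of pi rad (1.0 is pi rad). A call has 1 to 10 rows; each row is the pose to reach, as a shift and turn from the pose commanded when the call began, along the tool's axes at that moment, turning the shorter way round; what a row does not reach only later rows make up. A row lasts 1/12 s, in which the tool goes at most 41.7 mm and 7.16 degrees, less where a joint would pass 70% of its speed; a pose out of reach is approached as far as the arm can. A call with a number of a shift or a turn outside -1 to 1 is refused whole. A call with a gripper value outside its range is refused whole. OPENING is the closure, from -1 (fully open) to 1 (shut), set as the call begins (- or left out, the last holds). The fingers move at their own pace and stop on an object; the grip force is fixed at half the most. Time passes only in rows, so rows that repeat a pose let the fingers close. It gives the time, the measured TCP pose, the force, the opening and the grip force at its end, in the units of the state.
- get_obs(): the state, without advancing time (a new reading comes with each control period).
- snapshot(name): name is "scene" or "top" or "wrist"; returns the picture (384x512x3 uint8, red, green, blue); there is no depth.
- camera_params(name): a dict with "mtx" (3x3 intrinsics, pixels), "k1" (the pictures are not rectified: a ray, as slopes to the right and down, at radius r is drawn at 1 + k1 r^2 times it, then the intrinsics apply), "rvec" (rotation vector, rad) and "tvec" (3), from world to camera coordinates, as OpenCV has them. Camera axes: x right, y down, z forward; pixel columns grow to the right and rows downward; lengths in m; the calibration is good to about 2 mm. A picture is of the moment at which its call begins: read the wrist's pose just before it. camera_params takes no time and is no camera call; for the wrist camera it gives the pose at the moment of the call.
- close_job(): hands the job in; it is judged then, once.
Trained networks look in the newest picture that a camera, given by its name, has taken for a name from the list of things; names that differ only in an ending like _2 or _b are one class to them, and where a whole thing is asked for, a point or a joint stands for the part that bears it (a point fixed in the world has none). Each returns a list of dicts, best first, with "p" (0 to 1); they miss things now and then, are a little off and sometimes report something else, mostly with a low value. They report only what shows in the picture. A call takes as long as a camera call. They do not tell look-alikes from the thing itself.
- boxes_of(camera, thing): "rect" ([left, top, width, height] in pixels, round what is visible of it).
- cut_out(camera, thing): "pixels" (384x512 bool, what is visible of it) and "rect" ([left, top, width, height] in pixels, round what is visible of it).
- landmark_of(camera, thing): "uv" ([column, row] in pixels: a listed point, or the origin of a listed thing).
The state is a dict: "clock": time; "joint_pos": joint angles; "qvel": joint speeds; "tau": joint torques, N m; "tool_pos": TCP position; "orientation": TCP orientation; "force": force on the tool from outside, world axes, zero at the start; "moment": the same for the moment, N m; "opening": finger opening in m; "gripper_force": force on a finger pad.
Only numpy, scipy, OpenCV 4.12 (cv2) and the standard library are available. Lean on these libraries where they do the work, as an engineer would, in place of code of your own. Each camera call takes 0.05 s, during which the arm holds its last target. There are 200 camera calls.

## Working session

There is one attempt and no reset: what is moved stays moved. The work goes in short steps, Python scripts to look and compute and a shell command to move; the robot and the scene stay as the last step left them, time stands still between calls to the robot, and variables do not carry over. Pictures are saved under pics/ and viewed, at most 10 in all, crops included, and the job is handed in when it is done.

```bash
mkdir -p pics; ls; cat > h.py <<'E'
import numpy as np, cv2
from plant import *
from scipy.spatial.transform import Rotation as R
def cam(n):
    c=camera_params(n); return np.array(c["mtx"]),c["k1"],R.from_rotvec(np.ravel(c["rvec"])).as_matrix(),np.ravel(c["tvec"])
def proj(P,c):
    K,k1,Rm,t=c
    return cv2.projectPoints(np.atleast_2d(P).astype(float),cv2.Rodrigues(Rm)[0],t,K,np.array([k1,0,0,0.]))[0][:,0]
def ray(uv,c):
    K,k1,Rm,t=c
    p=cv2.undistortPoints(np.array(uv,float).reshape(-1,1,2),K,np.array([k1,0,0,0.]))[:,0]
    d=np.c_[p,np.ones(len(p))]@Rm
    return -Rm.T@t,d
def atz(uv,c,z):
    o,d=ray(uv,c); return o+d*((z-o[2])/d[:,2])[:,None]
def tri(u1,c1,u2,c2):
    o1,d1=ray(u1,c1);o2,d2=ray(u2,c2)
    A=np.c_[d1[0],-d2[0]];s=np.linalg.lstsq(A,o2-o1,rcond=None)[0]
    a=o1+s[0]*d1[0];b=o2+s[1]*d2[0]; return (a+b)/2,np.linalg.norm(a-b)
def show(im,f): cv2.imwrite(f,cv2.cvtColor(im,cv2.COLOR_RGB2BGR))
E
python3 - <<'E'
from h import *
o=get_obs();print(o)
ims=[]
for n in("scene","top","wrist"):
    im=snapshot(n);show(im,f"pics/{n}0.png")
    for t in("yellow_key","blue_key","slot"):
        print(n,t,[(np.round(x["uv"],1),round(x["p"],2)) for x in landmark_of(n,t)],[(np.round(x["rect"]),round(x["p"],2)) for x in boxes_of(n,t)])
E
```

```text
pics
{'clock': 0.0, 'joint_pos': array([-5.11598864e+01,  2.05904738e+01,  6.34844798e-01, -2.08535114e-02,
       -7.01351270e+01, -1.65077997e+01]), 'qvel': array([-0.02107115, -0.06801797, -0.08104297,  0.0195213 ,  0.00669485,
       -0.03226251]), 'tau': array([-1.58138726e-03, -5.82721639e+01,  2.93051165e+01,  6.99701965e+00,
        6.65083411e-03, -1.55496036e-04]), 'tool_pos': array([ 0.256309  , -0.62395967,  0.24443933]), 'orientation': array([ 1.79907414e+02, -6.99483401e-03, -1.57674782e+02]), 'force': array([0.18672887, 0.54654044, 0.56943218]), 'moment': array([-0.0681043 , -0.00284556, -0.01147073]), 'gripper_force': 0.0, 'opening': 0.08774309844835552}
scene yellow_key [(array([215.6, 249.1]), 0.68), (array([165.3, 255.6]), 0.61)] [(array([204., 220.,  21.,  30.]), 0.62), (array([147., 230.,  24.,  32.]), 0.61)]
scene blue_key [(array([249.2, 231. ]), 0.73), (array([313.2, 163.7]), 0.69)] [(array([241., 199.,  21.,  35.]), 0.66)]
scene slot [(array([311.6, 161.9]), 0.76)] [(array([301., 158.,  22.,  20.]), 0.61)]
top yellow_key [(array([141.3, 165.6]), 0.82), (array([188.4, 201.1]), 0.62)] [(array([176., 181.,  13.,  30.]), 0.74), (array([128., 147.,  18.,  33.]), 0.68)]
top blue_key [(array([227.5, 209.7]), 0.51)] [(array([220., 193.,  13.,  32.]), 0.47)]
top slot [(array([337., 201.]), 0.76)] [(array([321., 185.,  27.,  31.]), 0.61)]
wrist yellow_key [] []
wrist blue_key [] []
wrist slot [] []
```

View pics/scene0.png

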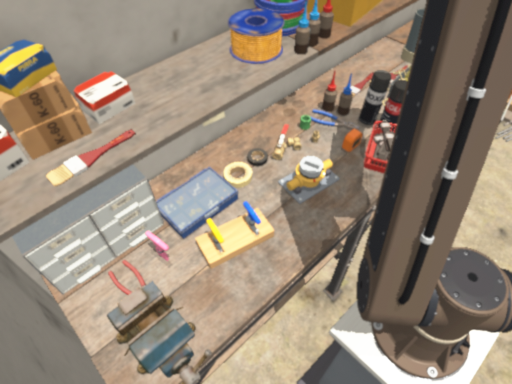

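View pics/top0.png

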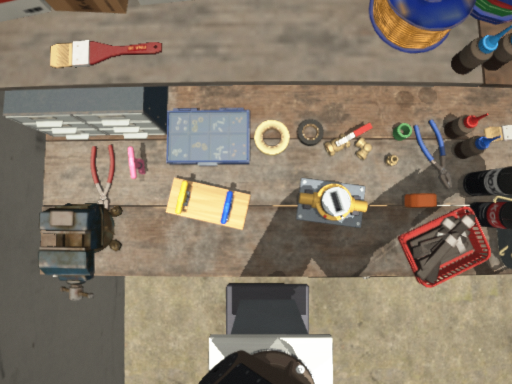

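Candidates for the yellow key: the yellow T in the rack (scene 215,233; top 183,197), the pink look-alike (scene 157,242; top 137,163) and the blue key (scene 250,214; top 227,208). I choose the yellow one in the rack. The slot is on the valve plug (scene 312,163; top 337,201).

```bash
python3 - <<'E'
from h import *
s=cam("scene");t=cam("top")
print("cams",-s[2].T@s[3],-t[2].T@t[3], t[0])
print("yk",tri([215.6,249.1],s,[188.4,201.1],t)); print("bk",tri([249.2,231],s,[227.5,209.7],t)); print("slot",tri([311.6,161.9],s,[337,201],t))
snapshot("top");snapshot("scene")
# T bars by colour inside boxes
for n,c in(("top",t),("scene",s)):
    im=cv2.imread(f"pics/{n}0.png");h=cv2.cvtColor(im,cv2.COLOR_BGR2HSV)
    for k,(a,b),box in(("y",(24,36),(170,175,35,45) if n=="top" else (198,212,35,45)),("b",(100,120),(212,185,30,45) if n=="top" else (236,195,32,42))):
        x,y,w,hh=box;m=np.zeros(h.shape[:2],np.uint8)
        m[y:y+hh,x:x+w]=cv2.inRange(h,(a,170,90),(b,255,255))[y:y+hh,x:x+w]
        p=np.argwhere(m)[:,::-1]; r=cv2.minAreaRect(p.astype(np.float32)); print(n,k,len(p),r)
        if n=="top":
            bp=cv2.boxPoints(r);print(atz(bp,c,.112).round(3).tolist())
w=cam("wrist");o=get_obs();print("wristcam",-w[2].T@w[3],w[2].round(3).tolist(),o["tool_pos"],w[0][0,0],w[1])
E
```

```text
cams [0.06806883 0.47709286 0.88059273] [0.45344935 0.02044414 0.97146399] [[372.54865295   0.         257.04833407]
 [  0.         372.54865295 189.74641787]
 [  0.           0.           1.        ]]
yk (array([0.50365441, 0.21604227, 0.00518391]), np.float64(0.01015871902628912))
bk (array([0.4803311 , 0.11207184, 0.01218653]), np.float64(0.007970770695547299))
slot (array([ 0.49613925, -0.15722553,  0.08851367]), np.float64(0.0011389532143953956))
top y 10 ((183.76470947265625, 196.058837890625), (0.6507914662361145, 22.56077003479004), 12.52880573272705)
[[0.481, 0.208, 0.112], [0.532, 0.198, 0.112], [0.532, 0.196, 0.112], [0.481, 0.207, 0.112]]
top b 100 ((226.817626953125, 207.07058715820312), (4.880936145782471, 31.23798942565918), 12.52880573272705)
[[0.447, 0.115, 0.112], [0.517, 0.1, 0.112], [0.515, 0.089, 0.112], [0.445, 0.104, 0.112]]
scene y 117 ((214.2646942138672, 230.441162109375), (26.067785263061523, 4.801960468292236), 59.036251068115234)
scene b 88 ((250.54702758789062, 212.78823852539062), (23.545822143554688, 4.831879615783691), 57.528804779052734)
wristcam [ 0.18591878 -0.65258008  0.3844445 ] [[-0.38, 0.925, 0.0], [0.888, 0.365, 0.28], [0.259, 0.106, -0.96]] [ 0.25649916 -0.62438163  0.24537975] 268.931149903302 -0.008715923362327375
```

```bash
cat >> h.py <<'E'
def row(xyz,yaw,roll=180,pitch=0,ref=None):
    o=get_obs(); p,e=(o["tool_pos"],o["orientation"]) if ref is None else ref
    A=R.from_euler("xyz",e,degrees=True);B=R.from_euler("xyz",[roll,pitch,yaw],degrees=True)
    d=A.inv().apply(np.array(xyz)-p)/.3; r=(A.inv()*B).as_rotvec()/np.pi
    print("row",d.round(4),r.round(4))
E
python3 -m inch '-0.79 0.98 0 0 0 -0.39;-0.79 0.98 0 0 0 -0.39;-0.79 0.98 0 0 0 -0.39;-0.79 0.98 0 0 0 -0.39;-0.79 0.98 0 0 0 -0.39;-0.79 0.98 0 0 0 -0.39;-0.79 0.98 0 0 0 -0.39;-0.79 0.98 0 0 0 -0.39;-0.79 0.98 0 0 0 -0.39;-0.79 0.98 0 0 0 -0.39' -1
python3 -c "
from h import *
row([.5,.2,.24],-12.5)"
```

```text
clock: 1.98
tool_pos: [0.3654, -0.2576, 0.246]
orientation: [-179.9, 0.0, -86.8]
force: [-0.3, -0.6, -1.1]
opening: 0.0876
gripper_force: 0.0
row [-1.4979 -0.5327  0.0219] [-7.000e-04 -4.000e-04 -4.128e-01]
```

```bash
cat >> h.py <<'E'
def look(tag,things=("slot",)):
    import pickle
    o=get_obs();c=cam("wrist");im=snapshot("wrist");show(im,f"pics/{tag}.png")
    L={t:[(np.round(x["uv"],1).tolist(),round(x["p"],2)) for x in landmark_of("wrist",t)] for t in things}
    pickle.dump((c,L,o),open(tag+".pkl","wb"));print(tag,L,"clock",o["clock"]);return im,c,L
E
python3 - <<'E'
from h import *
im,c,L=look("w1");print(proj([.496,-.157,.085],c))
E
python3 -m inch '-0.6 -0.6 0 0 0 -0.35;-0.6 -0.6 0 0 0 -0.35;-0.6 -0.6 0 0 0 -0.35;-0.6 -0.6 0 0 0 -0.35;-0.6 -0.6 0 0 0 -0.35;-0.6 -0.6 0 0 0 -0.35;-0.6 -0.6 0 0 0 -0.35;-0.6 -0.6 0 0 0 -0.35'
python3 - <<'E'
from h import *
im,c,L=look("w2",("slot","yellow_key","blue_key"));print(proj([.496,-.157,.085],c))
row([.5,.2,.24],-12.5)
E
```

```text
w1 {'slot': [([144.4, 247.8], 0.6)]} clock 1.9833
[[143.16655647 250.57798547]]
clock: 2.75
tool_pos: [0.5376, -0.0741, 0.2444]
orientation: [179.9, 0.1, -30.0]
force: [-0.4, -0.6, -0.1]
opening: 0.0877
gripper_force: 0.0
w2 {'slot': [([331.3, 171.9], 0.92)], 'yellow_key': [], 'blue_key': []} clock 2.75
[[333.29039044 173.77355065]]
row [-0.5709 -0.7303  0.0168] [ 0.0002  0.0002 -0.1008]
```

```bash
python3 -m inch '-0.57 -0.73 0.02 0 0 -0.1;-0.57 -0.73 0.02 0 0 -0.1;-0.57 -0.73 0.02 0 0 -0.1;-0.57 -0.73 0.02 0 0 -0.1;-0.57 -0.73 0.02 0 0 -0.1;-0.57 -0.73 0.02 0 0 -0.1;-0.57 -0.73 0.02 0 0 -0.1;-0.57 -0.73 0.02 0 0 -0.1'
python3 - <<'E'
from h import *
import pickle
im,c,L=look("w3",("slot","yellow_key","blue_key"))
c1,L1,_=pickle.load(open("w1.pkl","rb"));c2,L2,_=pickle.load(open("w2.pkl","rb"))
print(tri(L1["slot"][0][0],c1,L2["slot"][0][0],c2))
print(get_obs()["tool_pos"],get_obs()["orientation"],get_obs()["joint_pos"][5])
a=cv2.resize(cv2.imread("pics/w2.png")[110:230,260:400],None,fx=3,fy=3,interpolation=2);b=cv2.resize(cv2.imread("pics/w1.png")[190:310,70:210],None,fx=3,fy=3,interpolation=2)
cv2.imwrite("pics/valve.png",np.hstack([a[:, :400],b[:,:400]]))
E
```

```text
clock: 3.62
tool_pos: [0.498, 0.204, 0.2394]
orientation: [-179.9, -0.0, -12.4]
force: [-0.1, -1.4, 0.5]
opening: 0.0875
gripper_force: 0.0
w3 {'slot': [], 'yellow_key': [([142.1, 119.3], 0.89), ([245.9, 163.5], 0.67)], 'blue_key': [([326.6, 161.1], 0.73)]} clock 3.6167
(array([ 0.49691389, -0.15706506,  0.07835802]), np.float64(0.00029110660533895606))
[0.49820836 0.19957662 0.23947868] [ 1.79997170e+02 -2.50681758e-03 -1.23864585e+01] 34.839830484383064
```

View pics/w3.png

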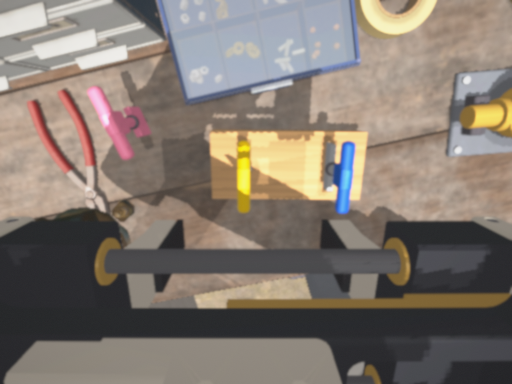

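View pics/valve.png

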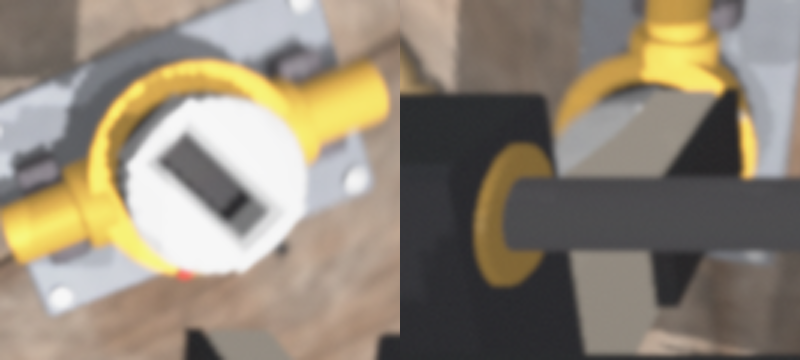

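w3: the yellow T bar runs from (243,142) to (244,212) in the rack's left slot. Blue is at (346,178) and pink at (120,122). The valve crop shows the slot clearly, its bevelled outline running from about (170,138) to (265,230), and the red mark at (186,275).

```bash
python3 - <<'E'
from h import *
import pickle
c3,_,o3=pickle.load(open("w3.pkl","rb"));c2,_,_=pickle.load(open("w2.pkl","rb"));t=cam("top");s=cam("scene")
im=cv2.imread("pics/w3.png");h=cv2.cvtColor(im,cv2.COLOR_BGR2HSV)
m=np.zeros(h.shape[:2],np.uint8);m[125:225,228:262]=cv2.inRange(h,(24,180,90),(34,255,255))[125:225,228:262]
p=np.argwhere(m)[:,::-1].astype(np.float32);r=cv2.minAreaRect(p);print(len(p),r)
bp=cv2.boxPoints(r);W=atz(bp,c3,.102);print(W.round(4).tolist(),"mid",W.mean(0))
u=np.array([(p[p[:,1]<np.percentile(p[:,1],15)]).mean(0),(p[p[:,1]>np.percentile(p[:,1],85)]).mean(0)]);w=atz(u,c3,.102);d=w[1]-w[0];print("dir",np.degrees(np.arctan2(-d[1],-d[0])),w)
print("height tests",tri(r[0],c3,[214.26,230.44],s),tri(r[0],c3,[183.2,197],t))
print("wristcam",-c3[2].T@c3[3],proj([[.54,.195,.102],[.46,.21,.102]],t))
# slot outline
q=np.array([[150,158],[190,118],[283,212],[245,248],[175,145],[250,222]],float)/3+[260,110]
S=atz(q,c2,.08);print(S.round(4).tolist());C=S[:4].mean(0)
d=S[2]+S[3]-S[0]-S[1];print("slot",C,np.degrees(np.arctan2(d[1],d[0])),np.linalg.norm(d)/2,np.linalg.norm(S[1]-S[0]))
print(atz([[322+0,201.7]],c2,.08),"landmark",atz([[331.3,171.9]],c2,.08))
big=cv2.resize(im[120:230,215:275],None,fx=5,fy=5,interpolation=2);cv2.imwrite("pics/ykcrop.png",big)
E
```

```text
605 ((243.0, 175.99996948242188), (67.99998474121094, 11.999998092651367), 90.0)
[[0.5444, 0.2099, 0.102], [0.5418, 0.198, 0.102], [0.4697, 0.2141, 0.102], [0.4725, 0.2269, 0.102]] mid [0.50708876 0.21223233 0.102     ]
dir -13.009947818418784 [[0.53854945 0.20461541 0.102     ]
 [0.47682404 0.21887713 0.102     ]]
height tests (array([0.50703177, 0.21288199, 0.09515137]), np.float64(0.0008219730392377503)) (array([0.5051776 , 0.21156018, 0.08378579]), np.float64(0.004234862199246426))
wristcam [0.57127092 0.18813649 0.37857892] [[187.91900027 182.1406303 ]
 [181.12142959 216.14016681]]
[[0.5194, -0.1402, 0.08], [0.5255, -0.1601, 0.08], [0.4744, -0.1756, 0.08], [0.4684, -0.1566, 0.08], [0.5191, -0.1507, 0.08], [0.4772, -0.1627, 0.08]]
slot [ 0.49694013 -0.15811454  0.08      ] -162.68850919427018 0.05345340074700928 0.020796787079221654
[[ 0.46992556 -0.13149665  0.08      ]] landmark [[ 0.4973791  -0.15671737  0.08      ]]
```

View pics/ykcrop.png

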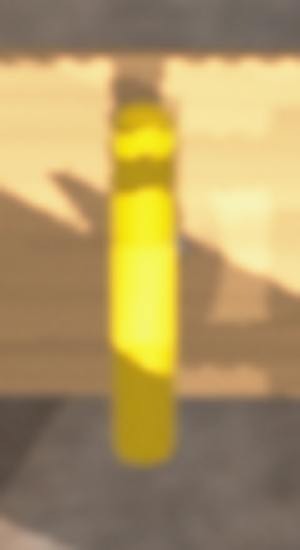

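The crop confirms the solid yellow T bar, centre (243.7,176.5), length 79 mm, so this is the right key. Moving to grasp it.

```bash
python3 - <<'E'
from h import *
print(get_obs()["tool_pos"],get_obs()["orientation"])
row([.5065,.2115,.092],-13)
E
```

```text
[0.49820836 0.19957662 0.23947868] [ 1.79997170e+02 -2.50681758e-03 -1.23864585e+01]
row [ 0.0184 -0.0448  0.4916] [ 0.     -0.      0.0034]
```

```bash
python3 -m inch '0.018 -0.045 0.13 0 0 0.003;0.018 -0.045 0.23 0 0 0.003;0.018 -0.045 0.32 0 0 0.003;0.018 -0.045 0.4 0 0 0.003;0.018 -0.045 0.46 0 0 0.003;0.018 -0.045 0.492 0 0 0.003;0.018 -0.045 0.492 0 0 0.003;0.018 -0.045 0.492 0 0 0.003'
python3 -m inch '0 0 0 0 0 0;0 0 0 0 0 0;0 0 0 0 0 0;0 0 0 0 0 0;0 0 0 0 0 0;0 0 0 0 0 0;0 0 0 0 0 0;0 0 0 0 0 0' 1
```

```text
clock: 4.48
tool_pos: [0.5067, 0.212, 0.0922]
orientation: [180.0, -0.0, -12.8]
force: [0.6, 0.5, 1.0]
opening: 0.0877
gripper_force: 0.0
clock: 5.15
tool_pos: [0.5062, 0.2128, 0.0918]
orientation: [-180.0, -0.0, -12.7]
force: [0.3, -1.2, 0.5]
opening: 0.04
gripper_force: 0.0
```

```bash
python3 -m inch '0 0 0 0 0 0;0 0 0 0 0 0;0 0 0 0 0 0;0 0 0 0 0 0;0 0 0 0 0 0;0 0 0 0 0 0;0 0 0 0 0 0;0 0 0 0 0 0'

```

```text
clock: 5.82
tool_pos: [0.5062, 0.2128, 0.0917]
orientation: [180.0, 0.0, -12.7]
force: [-0.2, -0.2, -0.8]
opening: 0.014
gripper_force: 30.0
```

```bash
python3 -m inch '0 0 -0.03 0 0 0;0 0 -0.07 0 0 0;0 0 -0.12 0 0 0;0 0 -0.18 0 0 0;0 0 -0.26 0 0 0;0 0 -0.34 0 0 0;0 0 -0.42 0 0 0;0 0 -0.46 0 0 0;0 0 -0.46 0 0 0'
python3 - <<'E'
from h import *
im,c,L=look("w4",("yellow_key","blue_key"))
row([.497,-.1575,.215],17.3)
E
```

```text
clock: 6.57
tool_pos: [0.5075, 0.2135, 0.2338]
orientation: [-179.7, -0.2, -12.7]
force: [-0.1, -0.4, -1.4]
opening: 0.0139
gripper_force: 30.0
w4 {'yellow_key': [([149.6, 125.9], 0.67)], 'blue_key': [([335.2, 168.7], 0.73)]} clock 6.5667
row [0.2437 1.2093 0.0477] [ 0.      0.0003 -0.1668]
```

View pics/w4.png

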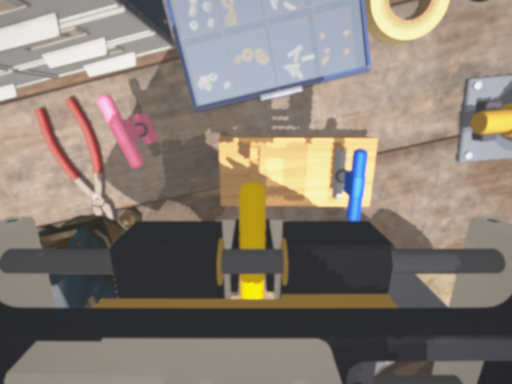

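w4: the key is held in the fingers (bar 183–300 rows at column 252) and lifted out. The blue key is still in the rack at (357,185).

```bash
python3 -m inch '0.1 0.4 0.02 0 0 -0.08;0.1 0.4 0.02 0 0 -0.08;0.1 0.4 0.02 0 0 -0.08;0.15 0.8 0.03 0 0 -0.12;0.15 0.8 0.03 0 0 -0.12;0.15 0.8 0.03 0 0 -0.12;0.2 0.98 0.04 0 0 -0.16;0.2 0.98 0.04 0 0 -0.16;0.2 0.98 0.04 0 0 -0.16'
python3 - <<'E'
from h import *
import pickle
c,_,o=pickle.load(open("w4.pkl","rb"))
A=R.from_euler("xyz",o["orientation"],degrees=True)
print("bar ends",proj(o["tool_pos"]+A.apply([[.04,0,-.010],[-.04,0,-.01]]),c))
row([.497,-.1575,.205],17.3)
E
```

```text
clock: 7.47
tool_pos: [0.4986, -0.0906, 0.2161]
orientation: [-180.0, 0.2, 16.0]
force: [-0.1, 0.0, -1.5]
opening: 0.0137
gripper_force: 30.0
bar ends [[252.77912542 183.67037559]
 [252.68367281 316.41970653]]
row [-0.0665  0.2128  0.0371] [-0.0001  0.0011 -0.0074]
```

```bash
python3 -m inch '-0.066 0.213 0.037 0 0.001 -0.007;-0.066 0.213 0.037 0 0.001 -0.007;-0.066 0.213 0.037 0 0.001 -0.007;-0.066 0.213 0.037 0 0.001 -0.007;-0.066 0.213 0.037 0 0.001 -0.007'
python3 - <<'E'
from h import *
im,c,L=look("w5",("slot","yellow_key"))
sc=snapshot("scene");show(sc,"pics/s5.png");tp=snapshot("top");show(tp,"pics/t5.png")
o=get_obs();print(o["tool_pos"],o["orientation"],o["joint_pos"][5]);row([.497,-.1575,.205],17.3)
x=lambda a:cv2.cvtColor(a,cv2.COLOR_RGB2BGR)
cv2.imwrite("pics/c5.png",np.hstack([cv2.resize(x(sc)[120:210,262:362],(444,400),interpolation=2),cv2.resize(x(im)[80:300,156:356],(356,400),interpolation=2)]))
print(proj([[.497,-.1575,.08]],c),proj([[.497,-.1575,.08]],cam("scene")))
E
```

```text
clock: 7.88
tool_pos: [0.4983, -0.154, 0.2058]
orientation: [-180.0, -0.1, 17.3]
force: [0.7, 0.4, -0.0]
opening: 0.0138
gripper_force: 30.0
w5 {'slot': [([255.6, 190.7], 0.73)], 'yellow_key': [([251.5, 200.5], 0.79)]} clock 7.8833
[ 0.49886852 -0.15336409  0.20676492] [179.99706038  -0.19229531  17.41793251] 102.99814364441973
row [-0.0101  0.0113  0.0058] [ 0.     -0.0011  0.0007]
[[255.63813468 189.19957986]] [[311.3129204  163.63680863]]
```

View pics/c5.png

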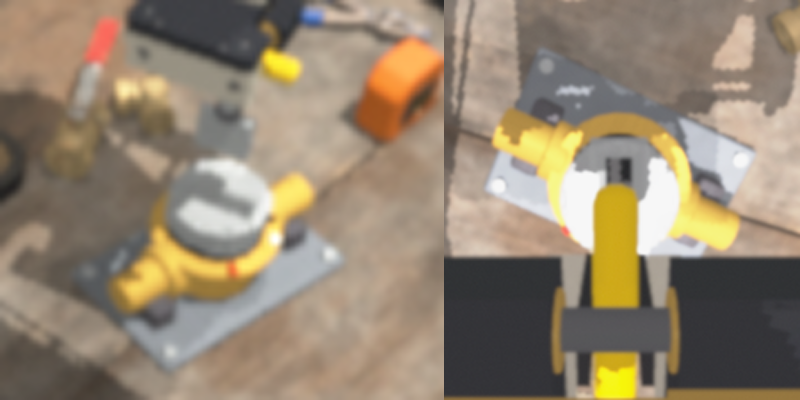

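The crops show the key bar in line with the slot (wrist crop: slot end at column 618, bar at 617). The red mark is at (232,270). Lowering.

```bash
python3 -m inch '-0.01 0.012 0.05 0 0 0;-0.01 0.012 0.1 0 0 0;-0.01 0.012 0.14 0 0 0;-0.01 0.012 0.16 0 0 0;-0.01 0.012 0.175 0 0 0;-0.01 0.012 0.19 0 0 0;-0.01 0.012 0.2 0 0 0;-0.01 0.012 0.2 0 0 0'
python3 -c "
from h import *
row([.497,-.1575,.136],17.3)"
```

```text
clock: 8.8
tool_pos: [0.4971, -0.1583, 0.1465]
orientation: [-180.0, -0.2, 17.4]
force: [-0.1, 1.2, -1.7]
opening: 0.0139
gripper_force: 30.0
row [ 0.0003 -0.0025  0.0349] [-0.     -0.001   0.0003]
```

```bash
python3 -m inch '0 0 0.01 0 0 0;0 0 0.02 0 0 0;0 0 0.028 0 0 0;0 0 0.034 0 0 0;0 0 0.034 0 0 0;0 0 0.034 0 0 0'
python3 -m inch '0 0 0.003 0 0 0;0 0 0.006 0 0 0;0 0 0.006 0 0 0'
```

```text
clock: 9.3
tool_pos: [0.4971, -0.1584, 0.1364]
orientation: [180.0, -0.2, 17.3]
force: [0.3, 0.1, -1.2]
opening: 0.014
gripper_force: 30.0
clock: 9.55
tool_pos: [0.4975, -0.1585, 0.1357]
orientation: [180.0, -0.2, 17.4]
force: [-1.7, 1.0, 7.4]
opening: 0.0136
gripper_force: 30.0
```

Key is home (contact at TCP z 0.1357, as predicted). Turning clockwise (+z of the downward tool).

```bash
python3 -m inch '0 0 -0.002 0 0 0.02;0 0 -0.002 0 0 0.045;0 0 -0.002 0 0 0.07;0 0 -0.002 0 0 0.095;0 0 -0.002 0 0 0.12;0 0 -0.002 0 0 0.145;0 0 -0.002 0 0 0.17;0 0 -0.002 0 0 0.195;0 0 -0.002 0 0 0.22;0 0 -0.002 0 0 0.25'
python3 -c "
from h import *
o=get_obs();print(o['moment'],o['force'],o['joint_pos'])"
```

```text
clock: 10.38
tool_pos: [0.4977, -0.1578, 0.1357]
orientation: [-179.8, -0.2, -27.8]
force: [0.3, 2.7, 2.2]
opening: 0.0137
gripper_force: 30.0
[1.37813247 0.42513559 0.16367082] [0.29823246 2.74294491 2.19514848] [  3.90794274  11.93849694 -27.12999491  -0.0981707  -50.68138271
  58.31398745]
```

```bash
python3 -m inch '0 0 0 0 0 0.02;0 0 0 0 0 0.04;0 0 0 0 0 0.06;0 0 0 0 0 0.08;0 0 0 0 0 0.1;0 0 0 0 0 0.1'
python3 -c "
from h import *
o=get_obs();print(o['moment'],o['force'])"
```

```text
clock: 10.88
tool_pos: [0.4975, -0.1582, 0.1357]
orientation: [-179.8, -0.1, -45.8]
force: [0.6, 0.6, 2.4]
opening: 0.0136
gripper_force: 30.0
[ 0.6975311   0.3577958  -0.03174902] [0.55051888 0.61624189 2.4181588 ]
```

```bash
python3 -m inch '0 0 0 0 0 0.02;0 0 0 0 0 0.035;0 0 0 0 0 0.05;0 0 0 0 0 0.05'
python3 -c "
from h import *
o=get_obs();print(o['moment'],o['force'])"
```

```text
clock: 11.22
tool_pos: [0.4977, -0.1584, 0.1357]
orientation: [-179.8, -0.1, -54.5]
force: [-0.2, 0.2, 1.7]
opening: 0.015
gripper_force: 33.1
[0.36901734 0.2462154  0.94108013] [-0.21280539  0.16301966  1.71268379]
```

Torque jumped to 0.94 N m, so the valve is at its stop. Easing back slightly and releasing.

```bash
python3 -m inch '0 0 0 0 0 -0.01;0 0 0 0 0 -0.015;0 0 0 0 0 -0.015'
python3 -m inch '0 0 0 0 0 0;0 0 0 0 0 0;0 0 0 0 0 0;0 0 0 0 0 0;0 0 0 0 0 0;0 0 0 0 0 0;0 0 0 0 0 0;0 0 0 0 0 0;0 0 0 0 0 0;0 0 0 0 0 0' -1
python3 -m inch '0 0 -0.03 0 0 0;0 0 -0.08 0 0 0;0 0 -0.15 0 0 0;0 0 -0.25 0 0 0;0 0 -0.35 0 0 0;0 0 -0.4 0 0 0;0 0 -0.4 0 0 0;0 0 -0.4 0 0 0'
python3 - <<'E'
from h import *
im,c,L=look("w9",("yellow_key","slot"));sc=snapshot("scene");print([(x["uv"],x["p"]) for x in landmark_of("scene","yellow_key")])
x=lambda a:cv2.cvtColor(a,cv2.COLOR_RGB2BGR)
cv2.imwrite("pics/c9.png",np.hstack([cv2.resize(x(sc)[110:210,252:362],(440,400),interpolation=2),cv2.resize(x(im)[80:300,156:356],(356,400),interpolation=2)]))
T=np.array([.497,-.158,.054]);u=np.array([np.cos(np.radians(-52)),np.sin(np.radians(-52)),0])*.04
print("expected bar top: wrist",proj([T+[0,0,.092]+u,T+[0,0,.092]-u],c),"scene",proj([T+[0,0,.092]+u,T+[0,0,.092]-u],cam("scene")))
E
```

```text
clock: 11.47
tool_pos: [0.4976, -0.1584, 0.1357]
orientation: [-179.8, -0.1, -51.8]
force: [-0.6, 1.1, 3.7]
opening: 0.0147
gripper_force: 30.3
clock: 12.3
tool_pos: [0.4972, -0.1584, 0.1352]
orientation: [-179.8, -0.1, -52.0]
force: [-0.9, 0.3, -0.6]
opening: 0.0756
gripper_force: 0.0
clock: 12.97
tool_pos: [0.4972, -0.1584, 0.2568]
orientation: [-179.7, -0.2, -52.0]
force: [-0.0, -0.7, -0.8]
opening: 0.0876
gripper_force: 0.0
w9 {'yellow_key': [([248.0, 172.6], 0.65)], 'slot': [([251.8, 174.8], 0.56)]} clock 12.9667
[([306.9, 169.5], 0.52), ([165.2, 254.2], 0.5)]
expected bar top: wrist [[252.39638683 150.26311604]
 [252.30799545 229.31948887]] scene [[314.61415186 138.5923726 ]
 [313.374077   157.82244582]]
```

View pics/c9.png

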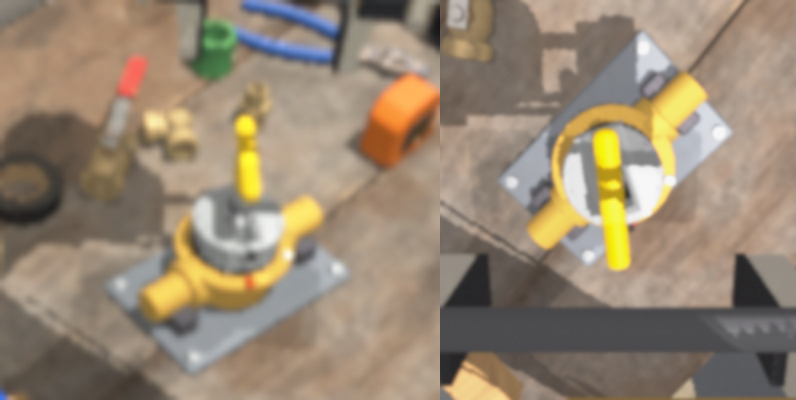

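The key stands in the slot at about the predicted place (wrist crop bar (605,133)–(618,268)). I'll take one enlarged look at the nib and slot angle before handing in.

```bash
python3 - <<'E'
from h import *
im=cv2.imread("pics/w9.png")[130:225,205:305]
b=cv2.resize(im,None,fx=6,fy=6,interpolation=cv2.INTER_LANCZOS4);b=cv2.convertScaleAbs(b,alpha=1.0);cv2.imwrite("pics/c10.png",b)
E
```

```text
(no output)
```

View pics/c10.png

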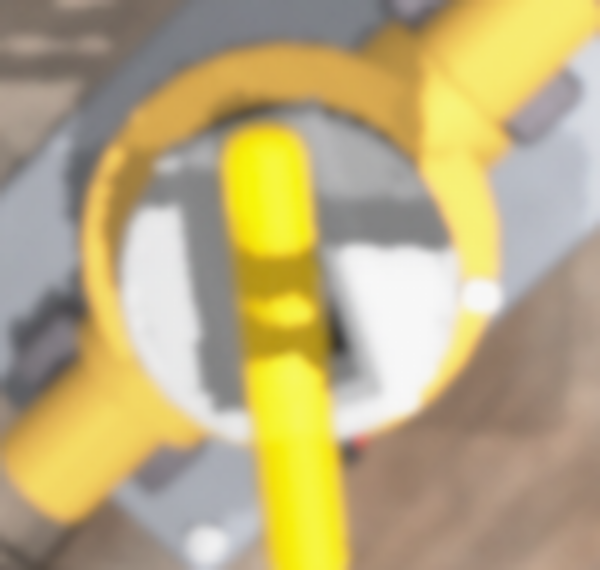

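The black nib (350,450) is at the red mark (362,440), well past the white one (480,297). The valve is shut and the key stands free.

```bash
python3 -c "
from plant import *
print(close_job())"
```

```text
the job is handed in; nothing more can be done
None
```

The valve is shut: the yellow key is left standing free in the slot, the nib is at the red mark, the blue key was still in its rack after the lift, and the job was handed in at about 13 s; no verdict came back.

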